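# Feed ring blanks through the gate of a goldsmith's sorting tray

## Robot

A 6-joint arm with a two-finger parallel gripper is mounted at the origin on the work surface. World frame = base frame: x ahead of the robot, y to its left, z up, the work surface at z = 0. Lengths are in m, angles in rad, forces in N, time in s.
With the tool pointing down it reaches from about 0.35 to 0.85 m from the base axis. Payload 8.1 kg.
Tool frame: the origin (TCP) lies midway between the tips of the shut fingers; the grasp point (between the pads) lies 19 mm behind it (robot.grip_point_offset is the distance from the TCP to the grasp point, in m); z points along the fingers, y is the line along which they close (so a half turn about z gives the same grasp; the last joint's range is limited). The gripper opens to 93 mm and grips with 3 to 60 N. Pads are 15 mm wide; open, the fingers measure 128 mm over their backs; the gripper's body (75 mm by 188 mm) begins 65 mm behind the grasp point.
Start: joints at [-1.27, 0.13, 1.488, -0, 1.523, -0.085], TCP at [0.226, -0.556, 0.219] pointing down, gripper open.
Joint ranges: [-2.96, 2.96], [-0.89, 2.26], [0.02, 2.5], [-1.34, 4.48], [0, 2.73], [-2.66, 2.66]. Speed limits (rad/s): [2.39, 2.39, 2.79, 3.14, 3.14, 3.14].

## Interface

Orientations are given as a rotation vector (axis times angle).
In Python, from plant import robot, read_camera, job gives the robot as it stands.
- The arm moves only by the shell command python3 -m inch 'ROWS' [FORCE]. ROWS is JSON, one flat list of numbers, 5 for each row, row after row: the shift along the world's x, y, z in mm, then the turn about the world's z in degrees, then the opening in per cent of the stroke, from 0 (shut) to 100 (fully open). In form: [dx, dy, dz, yaw, hand, dx, dy, dz, yaw, hand, ...]. A call has 1 to 10 rows; each row is the pose to reach, as a shift and turn from the pose commanded when the call began; what a row does not reach only later rows make up. A row lasts 1/12 s, in which the tool goes at most 41.7 mm and 7.16 degrees, less where a joint would pass 70% of its speed; a pose out of reach is approached as far as the arm can. A call with a gripper value outside its range is refused whole. The fingers move at their own pace and stop on an object; FORCE is the grip in N (left out, the last holds). Time passes only in rows, so rows that repeat a pose let the fingers close. It gives the time, the measured TCP pose, the force, the opening and the grip force at its end, in the units of the state.
- robot.read_state(): the state, without advancing time (a new reading comes with each control period).
- read_camera(name): name is "scene" or "top"; returns a dict with "image" (480x640x3 uint8, blue, green, red), "K" (3x3 intrinsics, pixels), "extrinsics" (4x4, takes a point from world to camera coordinates). Camera axes: x right, y down, z forward; pixel columns grow to the right and rows downward; lengths in m; the calibration is good to about 2 mm. A picture is of the moment at which its call begins. There is no depth.
- job.close_job(): hands the job in; it is judged then, once.
The state is a dict: "t": time; "q": joint angles; "dq": joint speeds; "joint_torque": joint torques, N m; "tool_pos": TCP position; "orientation": TCP orientation; "force": force on the tool from outside, world axes, zero at the start; "wrist_torque": the same for the moment, N m; "opening": finger opening in m; "gripper_force": force on a finger pad.
Only numpy, scipy, OpenCV 4.12 (cv2) and the standard library are available. Lean on these libraries where they do the work, as an engineer would, in place of code of your own. Each camera call takes 0.05 s, during which the arm holds its last target. There are 200 camera calls.

## Task

With the fingertips, slide the three brass ring blanks lying on the sorting tray through the gate in the tray's wall, one at a time, so that each drops into the catch pocket behind it. Only push them, never lift them, and leave the steel punch standing on the tray and the jar and hammer beside it where they are.

Things in the scene. Friction and masses are not known exactly. Their poses are not given: they have to be found in the camera images.
- tray: Fixed tray, aluminium floor, wooden rims, yaw varies. Origin: on the bench under its middle; x points through the gate to the pocket, z up. In its frame, mm: flat floor at z 55, x -135 to 60, y -135 to 135; rims 6 thick outside that, tops at z 67 (12 above the floor). The +x rim (x 60 to 66) is open only from y -20 to 20: the gate.
- gate (a point): Middle of the 40 mm wide gate, at tray (60, 0, 55) mm; axes as the tray's. The floor ends here in a sharp drop, flush with the inner face of the gate wall: a ring whose centre is pushed a few mm past this edge tips over and falls into the pocket.
- pocket (a point): Middle of the catch pocket's floor, at tray (92.5, 0, 5) mm, axes as the tray's. The pocket is an open-topped well behind the gate, x 60 to 125 and y -40 to 40 mm in the tray frame, 50 mm deep below the tray floor; its outer walls rise to z 67.
- ring_a: A brass ring blank (cut tube) of outer diameter 26 mm, inner diameter 20 mm, height 10 mm, about 18 g, starting flat on the tray floor. All three are alike. Origin: centre of its underside (on its axis); z is its axis.
- ring_b: A brass ring blank (cut tube) of outer diameter 26 mm, inner diameter 20 mm, height 10 mm, about 18 g, starting flat on the tray floor. All three are alike. Origin: centre of its underside (on its axis); z is its axis.
- ring_c: A brass ring blank (cut tube) of outer diameter 26 mm, inner diameter 20 mm, height 10 mm, about 18 g, starting flat on the tray floor. All three are alike. Origin: centre of its underside (on its axis); z is its axis.
- punch: Bystander: dark steel punch, loose, 24 mm in diameter at the foot, waisted, 42 mm tall, standing upright near the rim of the tray floor farthest from the gate. Origin: centre of its underside.
- jar: Bystander: loose amber glass jar with steel lid, 48 mm in diameter, 60 mm tall, standing on the bench beside the tray. Origin: centre of its underside.
- hammer: Bystander: small loose hammer, 200 mm long, lying on the bench beside the tray on the other side. Origin: under the tool; the handle runs towards its -x.
There are look-alikes about, which are no part of the job. What is shaped like the ring_a but blue is not meant.

How it is judged:
On the way, in this order (a step that is already met when the one before it is completed fails the run):
1. a first ring has dropped into the pocket, on its own (((x of ring_a in the frame of tray between 0.058 and 0.13 m and y of ring_a in the frame of tray between -0.045 and 0.045 m and z of ring_a in the frame of tray between -0.005 and 0.049 m) or (x of ring_b in the frame of tray between 0.058 and 0.13 m and y of ring_b in the frame of tray between -0.045 and 0.045 m and z of ring_b in the frame of tray between -0.005 and 0.049 m) or (x of ring_c in the frame of tray between 0.058 and 0.13 m and y of ring_c in the frame of tray between -0.045 and 0.045 m and z of ring_c in the frame of tray between -0.005 and 0.049 m))), for 0.2 s.
2. a second ring has followed into the pocket, on its own ((((x of ring_a in the frame of tray between 0.058 and 0.13 m and y of ring_a in the frame of tray between -0.045 and 0.045 m and z of ring_a in the frame of tray between -0.005 and 0.049 m) and (x of ring_b in the frame of tray between 0.058 and 0.13 m and y of ring_b in the frame of tray between -0.045 and 0.045 m and z of ring_b in the frame of tray between -0.005 and 0.049 m)) or ((x of ring_a in the frame of tray between 0.058 and 0.13 m and y of ring_a in the frame of tray between -0.045 and 0.045 m and z of ring_a in the frame of tray between -0.005 and 0.049 m) and (x of ring_c in the frame of tray between 0.058 and 0.13 m and y of ring_c in the frame of tray between -0.045 and 0.045 m and z of ring_c in the frame of tray between -0.005 and 0.049 m)) or ((x of ring_b in the frame of tray between 0.058 and 0.13 m and y of ring_b in the frame of tray between -0.045 and 0.045 m and z of ring_b in the frame of tray between -0.005 and 0.049 m) and (x of ring_c in the frame of tray between 0.058 and 0.13 m and y of ring_c in the frame of tray between -0.045 and 0.045 m and z of ring_c in the frame of tray between -0.005 and 0.049 m)))), for 0.2 s.
3. the third ring has followed into the pocket (x of ring_a in the frame of tray between 0.058 and 0.13 m and y of ring_a in the frame of tray between -0.045 and 0.045 m and z of ring_a in the frame of tray between -0.005 and 0.049 m and x of ring_b in the frame of tray between 0.058 and 0.13 m and y of ring_b in the frame of tray between -0.045 and 0.045 m and z of ring_b in the frame of tray between -0.005 and 0.049 m and x of ring_c in the frame of tray between 0.058 and 0.13 m and y of ring_c in the frame of tray between -0.045 and 0.045 m and z of ring_c in the frame of tray between -0.005 and 0.049 m), for 0.2 s.
At the end, for the whole second after the job is handed in: All three rings have settled (slower than 0.1 m/s) inside the catch pocket, anywhere in it and any way up, each with its origin at least 6 mm below the level of the tray floor; the punch still stands upright (all of step 3 and linear speed of each of ring_a, ring_b, ring_c below 0.1 m/s and angle between punch's own z axis and vertical below 0.2 rad); the robot touches nothing.
It fails at once if a ring is lifted: level and more than 6 mm off the tray floor, or at any tilt with its origin more than 14 mm above it (z of any of ring_a, ring_b, ring_c in the frame of tray above 0.069 m or (z of ring_a in the frame of tray above 0.061 m and angle between ring_a's own z axis and vertical below 0.3 rad) or (z of ring_b in the frame of tray above 0.061 m and angle between ring_b's own z axis and vertical below 0.3 rad) or (z of ring_c in the frame of tray above 0.061 m and angle between ring_c's own z axis and vertical below 0.3 rad)).
It fails at once if the punch is moved more than 15 mm or tipped (distance of punch from where it was at the start of the episode above 0.015 m or angle between punch's own z axis and vertical above 0.35 rad).
It fails at once if the jar is moved more than 15 mm (distance of jar from where it was at the start of the episode above 0.015 m).
It fails at once if the hammer is moved more than 15 mm (distance of hammer from where it was at the start of the episode above 0.015 m).
It also fails if it takes over 61 s, if anything falls off the work surface, if the arm or the gripper's body presses on something with over 40 N, if the wrist force passes 120 N, or if a joint passes its speed limit or range.

## Working session

There is one attempt and no reset: what is moved stays moved. The work goes in short steps, Python scripts to look and compute and a shell command to move; the robot and the scene stay as the last step left them, time stands still between calls to the robot, and variables do not carry over. Pictures are saved under pics/ and viewed, at most 10 in all, crops included, and the job is handed in when it is done.

```bash
mkdir -p pics; ls
python3 - <<'E'
from plant import robot, read_camera
import cv2
for n in("top","scene"):
    c=read_camera(n);cv2.imwrite(f"pics/{n}0.png",c["image"]);print(n,c["K"].tolist(),c["extrinsics"].round(4).tolist())
s=robot.read_state();print(s["t"],s["tool_pos"],s["orientation"],s["opening"])
E
```

```text
pics
top [[535.2304149042178, 0.0, 330.6954213244348], [0.0, 535.2304149042178, 240.45729971294438], [0.0, 0.0, 1.0]] [[-0.0303, -0.9995, 0.0029, 0.0163], [-0.9817, 0.0292, -0.188, 0.5631], [0.1878, -0.0085, -0.9822, 0.8526], [0.0, 0.0, 0.0, 1.0]]
scene [[479.1519937545372, 0.0, 332.14096844667193], [0.0, 479.1519937545372, 236.1319708374597], [0.0, 0.0, 1.0]] [[0.8045, 0.5939, 0.0074, -0.4619], [0.3477, -0.4607, -0.8166, -0.153], [-0.4815, 0.6596, -0.5771, 1.1354], [0.0, 0.0, 0.0, 1.0]]
0.1 [ 0.22564917 -0.55537027  0.21767595] [-3.08162137e+00 -6.01978567e-01  3.36344219e-04] 0.09284451710189573
```

View pics/top0.png

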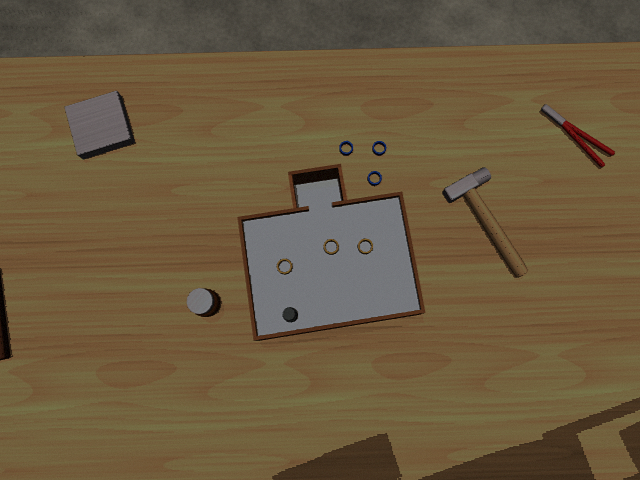

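View pics/scene0.png

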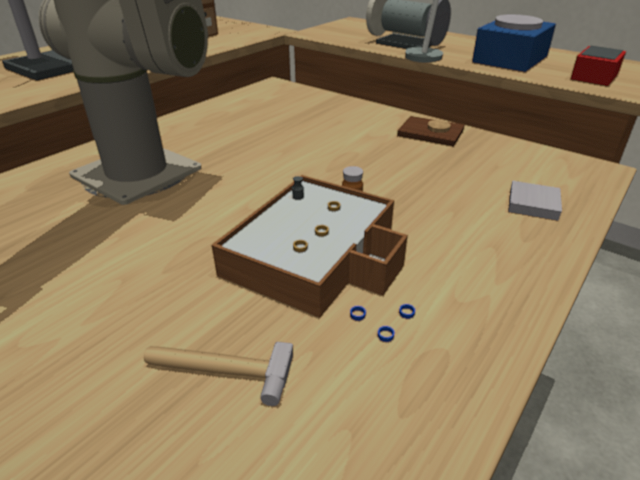

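The top view shows the rings at about (285,266), (331,247) and (365,246), and the punch at (290,314). The tray corners are at (239,217), (402,193), (423,312) and (256,339). The scene view agrees. The blue rings lie outside the tray. Next I'll enlarge the tray and fit its pose.

```bash
cat > h.py <<'E'
import numpy as np, cv2
from scipy.optimize import least_squares
from plant import robot, read_camera
def ray(c,uv,z):
    E=c["extrinsics"];R,t=E[:3,:3],E[:3,3];o=-R.T@t
    d=R.T@np.linalg.inv(c["K"])@np.array([uv[0],uv[1],1.]);return o+d*(z-o[2])/d[2]
def proj(c,P):
    E=c["extrinsics"];p=(E[:3,:3]@np.asarray(P).T).T+E[:3,3];q=(c["K"]@p.T).T;return q[:,:2]/q[:,2:]
def fit(c,uv,X):
    X=np.array(X,float)
    def W(p):
        a=p[2];return np.c_[p[0]+np.cos(a)*X[:,0]-np.sin(a)*X[:,1],p[1]+np.sin(a)*X[:,0]+np.cos(a)*X[:,1],X[:,2]]
    r=least_squares(lambda p:(proj(c,W(p))-uv).ravel(),[.5,0,0]);return r.x,r.fun
E
python3 - <<'E'
from h import *
c=read_camera("top")
uv=[(239,217),(402,193),(423,312),(256,339)]
p,f=fit(c,uv,[(.066,.141,.067),(.066,-.141,.067),(-.141,-.141,.067),(-.141,.141,.067)])
print(p,f.round(1))
np.save("tray.npy",p)
R=np.array([[np.cos(p[2]),-np.sin(p[2])],[np.sin(p[2]),np.cos(p[2])]])
for n,u,z in [("r1",(285,266),.063),("r2",(331,247),.063),("r3",(365,246),.063),("punch",(290,314),.097),("jar",(202,301),.06),("gateL",(308,208),.06),("gateR",(332,205),.06)]:
    w=ray(c,u,z);print(n,w.round(4),(R.T@(w[:2]-p[:2])*1000).round(1))
im=c["image"][150:350,215:445];cv2.imwrite("pics/crop.png",cv2.resize(im,None,fx=3,fy=3,interpolation=cv2.INTER_CUBIC))
E
```

```text
[0.55878709 0.00620221 0.12505253] [-1.2 -0.7  0.9 -1.6  2.8  0.8 -2.4  1.1]
r1 [0.5206 0.0766 0.063 ] [-29.1  74.6]
r2 [ 0.5504 -0.0006  0.063 ] [-9.2 -5.7]
r3 [ 0.5504 -0.0575  0.063 ] [-16.3 -62.2]
punch [0.4395 0.0672 0.097 ] [-110.7   75.4]
jar [0.4671 0.214  0.06  ] [-65.  217.6]
gateL [0.6194 0.0364 0.06  ] [63.9 22.4]
gateR [ 0.6234 -0.0046  0.06  ] [ 62.8 -18.8]
```

View pics/crop.png

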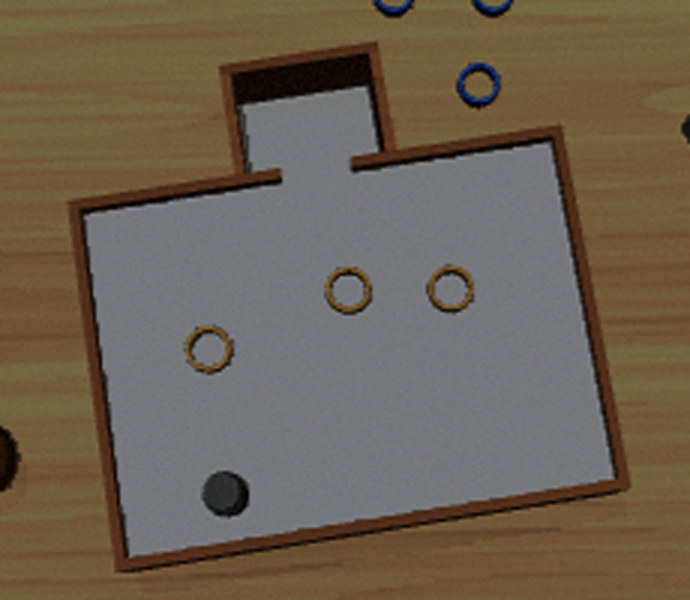

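The crop gives sharper tray corners and ring centres, and the punch stands well clear at about (226,494) in the crop. I'll refit the pose with these and cross-check against the scene camera.

Run:
```python
from h import *
g=lambda u,v:(u/3+215-.33,v/3+150-.33)
c=read_camera("top")
uv=[g(69,203),g(560,126),g(629,488),g(121,571),g(282,171),g(351,157)]
X=[(.066,.141,.067),(.066,-.141,.067),(-.141,-.141,.067),(-.141,.141,.067),(.066,.02,.067),(.066,-.02,.067)]
p,f=fit(c,uv,X);print(p,f.round(1));np.save("tray.npy",p)
R=np.array([[np.cos(p[2]),-np.sin(p[2])],[np.sin(p[2]),np.cos(p[2])]])
for n,u,z in [("a",g(209,349),.06),("b",g(349,290),.06),("c",g(451,288),.06),("punch",g(226,493),.096)]:
    w=ray(c,u,z);print(n,w.round(4),(R.T@(w[:2]-p[:2])*1000).round(1))
s=read_camera("scene")
for n,u in [("a",(334,206)),("b",(321.5,230.5)),("c",(300.5,246))]:
    w=ray(s,u,.06);print(n,w.round(4),(R.T@(w[:2]-p[:2])*1000).round(1))
```

```text
[0.55834534 0.00700865 0.13129126] [-0.5 -0.2  0.8 -0.5  1.4  0.1 -1.3  0.9 -0.3 -0.7  0.1  0.2]
a [0.5211 0.0779 0.06  ] [-27.6  75.2]
b [ 0.552  -0.0007  0.06  ] [-7.3 -6.8]
c [ 0.5515 -0.0577  0.06  ] [-15.3 -63.3]
punch [0.4396 0.0672 0.096 ] [-109.8   75.2]
a [0.5207 0.0775 0.06  ] [-28.1  74.8]
b [ 0.5513 -0.0011  0.06  ] [-8.  -7.1]
c [ 0.5511 -0.0582  0.06  ] [-15.7 -63.7]
```

```bash
python3 -m inch '[147,275,-40,-7,17, 147,275,-40,-7,17, 147,275,-40,-7,17, 147,275,-40,-7,17, 147,275,-40,-7,17, 147,275,-40,-7,17, 147,275,-40,-7,17, 147,275,-40,-7,17, 147,275,-40,-7,17, 147,275,-40,-7,17]'
python3 -m inch '[146,275,-38,-7.6,17, 146,275,-38,-7.6,17, 146,275,-38,-7.6,17, 146,275,-38,-7.6,17, 146,275,-38,-7.6,17, 146,275,-38,-7.6,17, 146,275,-38,-7.6,17, 146,275,-38,-7.6,17, 146,275,-38,-7.6,17, 146,275,-38,-7.6,17]'
cat > tip.py <<'E'
from h import *
from scipy.spatial.transform import Rotation as Ro
s=robot.read_state();p=np.load("tray.npy");M=Ro.from_rotvec(s["orientation"]).as_matrix()
R=np.array([[np.cos(p[2]),-np.sin(p[2])],[np.sin(p[2]),np.cos(p[2])]])
print("t",s["t"],"tray xy",(R.T@(s["tool_pos"][:2]-p[:2])*1000).round(1),"z",s["tool_pos"][2].round(4),"yaw rel",np.degrees(np.arctan2(M[1,0],M[0,0])-p[2]).round(2),"F",np.round(s["force"],1),s["opening"])
E
python3 tip.py
```

```text
t: 1.08
tool_pos: [0.3732, -0.2799, 0.1786]
orientation: [3.114, 0.417, -0.0]
force: [-0.1, -0.3, 0.0]
opening: 0.0311
gripper_force: 0.0
t: 1.92
tool_pos: [0.5192, -0.006, 0.1403]
orientation: [3.134, 0.208, -0.001]
force: [-0.5, 0.1, 0.0]
opening: 0.0159
gripper_force: 0.0
t 1.9167 tray xy [-40.5  -7.7] z 0.1403 yaw rel 0.07 F [-0.5  0.1  0. ] 0.01586927767678798
```

```bash
python3 -m inch '[0,0,-20,0,17, 0,0,-40,0,17, 0,0,-60,0,17, 0,0,-70,0,17, 0,0,-76,0,17, 0,0,-80,0,17, 0,0,-82,0,17, 0,0,-82,0,17]'
python3 tip.py
python3 - <<'E'
from h import *
a=read_camera("top")["image"][180:320,240:420];b=read_camera("scene")["image"][165:275,230:410]
a=cv2.resize(a,(700,544));b=cv2.resize(b,(700,428))
cv2.imwrite("pics/d1.png",cv2.resize(np.vstack([a[:, :],b]),(430,597)))
E
```

```text
t: 2.58
tool_pos: [0.5192, -0.0064, 0.0592]
orientation: [3.135, 0.205, 0.001]
force: [0.4, -0.7, 0.4]
opening: 0.0157
gripper_force: 0.0
t 2.5833 tray xy [-40.5  -8.2] z 0.0592 yaw rel -0.05 F [ 0.4 -0.7  0.4] 0.015726496943979214
```

View pics/d1.png

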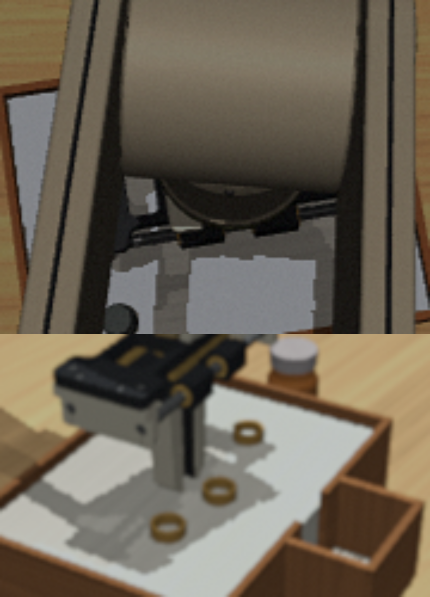

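Scene view: the fingers stand just behind ring b at about (219,490) in the crop and the other rings are clear. I'll push it through now.

```bash
python3 -m inch '[13.7,2.8,-1,0,17, 20.5,4.7,-1,0,17, 27.4,6.6,-1,0,17, 34.2,8.5,-1,0,17, 41,10.5,-1,0,17, 47.8,12.4,-1,0,17, 54.6,14.3,-1,0,17, 61.4,16.2,-1,0,17, 68.3,17.1,-1,0,17, 68.3,17.1,-1,0,17]'
python3 -m inch '[6.9,0.9,0,0,17, 13.9,1.8,0,0,17, 20.8,2.7,0,0,17, 20.8,2.7,0,0,17, 20.8,2.7,0,0,17]'; python3 tip.py
python3 - <<'E'
from h import *
b=read_camera("scene")["image"][165:300,230:420]
cv2.imwrite("pics/d2.png",cv2.resize(b,(760,540)))
E
```

```text
t: 3.52
tool_pos: [0.5884, 0.0114, 0.0578]
orientation: [3.135, 0.206, 0.001]
force: [0.9, 0.4, 0.4]
opening: 0.0158
gripper_force: 0.0
t: 3.93
tool_pos: [0.6082, 0.0139, 0.0575]
orientation: [-3.135, -0.206, 0.0]
force: [0.2, -0.4, 0.3]
opening: 0.0159
gripper_force: 0.0
t 3.9333 tray xy [50.3  0.3] z 0.0575 yaw rel -0.01 F [ 0.2 -0.4  0.3] 0.01589068829121055
```

View pics/d2.png

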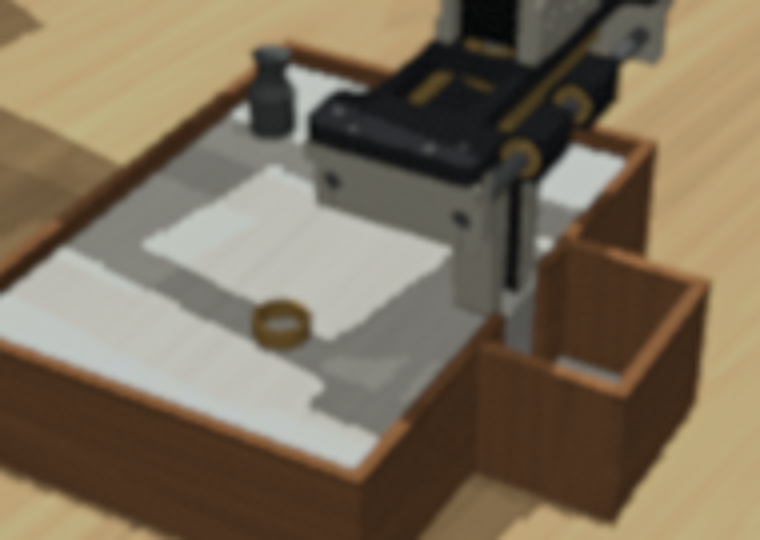

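Ring b has left the tray floor through the gate, and ring c is undisturbed at about (281,323) in the crop. Next I'll back off, lift, turn 90° and go to the outer side of ring c.

```bash
python3 -c "
from h import *;print(robot.read_state()['q'].round(2))"
python3 -m inch '[-15,-2,0,0,17, -30,-4,0,0,17, -30,-4,25,0,17, -30,-4,45,0,17, -53,-101,45,7,17, -53,-101,45,14,17, -53,-101,45,21,17, -53,-101,45,28,17, -53,-101,45,35,17, -53,-101,45,42,17]'
python3 -m inch '[0,0,0,7,17, 0,0,0,14,17, 0,0,0,21,17, 0,0,0,28,17, 0,0,0,35,17, 0,0,0,42,17, 0,0,0,48,17, 0,0,0,48,17]'; python3 tip.py
python3 - <<'E'
from h import *
b=read_camera("scene")["image"][165:300,230:420]
cv2.imwrite("pics/d3.png",cv2.resize(b,(760,540)))
E
```

```text
[-0.06  0.28  1.62  0.    1.24  1.38]
t: 4.82
tool_pos: [0.5547, -0.0879, 0.1028]
orientation: [2.851, 1.318, 0.001]
force: [-0.2, -0.3, 0.6]
opening: 0.0159
gripper_force: 0.0
t: 5.48
tool_pos: [0.5548, -0.0871, 0.1027]
orientation: [2.068, 2.364, 0.0]
force: [-0.5, 0.1, -0.4]
opening: 0.0159
gripper_force: 0.0
t 5.4833 tray xy [-15.8 -92.9] z 0.1027 yaw rel 90.11 F [-0.5  0.1 -0.4] 0.015857809233126272
```

View pics/d3.png

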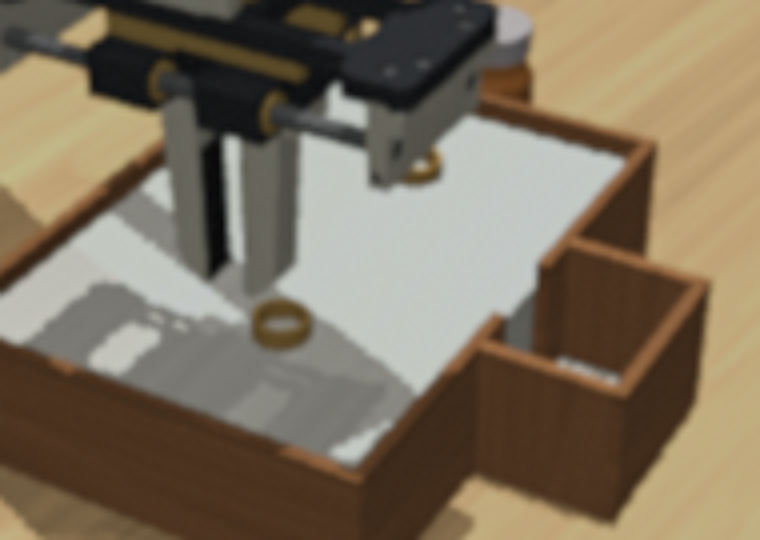

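The fingers now sit on the outer side of ring c at about (281,323) in the crop, squared to push in +y. Next I'll descend and push the ring to the tray's centreline.

```bash
python3 -m inch '[0,0,-20,0,17, 0,0,-35,0,17, 0,0,-42,0,17, 0,0,-45,0,17, 0,0,-45,0,17]'
python3 -m inch '[-1.6,11.9,0,0,17, -2.5,18.8,0,0,17, -3.4,25.8,0,0,17, -4.3,32.7,0,0,17, -5.2,39.7,0,0,17, -6.2,46.6,0,0,17, -7.1,53.5,0,0,17, -8,60.5,0,0,17, -8.9,67.4,0,0,17, -9.8,74.4,0,0,17]'
python3 -m inch '[0,0,0,0,17, 0,0,0,0,17, 1,-8,0,0,17, 2,-16,0,0,17, 2,-16,25,0,17, 2,-16,45,0,17, 2,-16,45,0,17]'; python3 tip.py
python3 - <<'E'
from h import *
b=read_camera("scene")["image"][165:300,230:420]
cv2.imwrite("pics/d4.png",cv2.resize(b,(760,540)))
E
```

```text
t: 5.95
tool_pos: [0.5543, -0.087, 0.057]
orientation: [-2.076, -2.357, 0.001]
force: [0.6, -0.4, 0.3]
opening: 0.0156
gripper_force: 0.0
t: 6.78
tool_pos: [0.545, -0.012, 0.0576]
orientation: [-2.075, -2.359, 0.0]
force: [-0.8, -0.3, 0.7]
opening: 0.0161
gripper_force: 0.2
t: 7.37
tool_pos: [0.55, -0.0305, 0.1072]
orientation: [2.072, 2.354, 0.005]
force: [1.4, -0.0, 0.7]
opening: 0.0158
gripper_force: 0.0
t 7.3667 tray xy [-13.1 -36.1] z 0.1072 yaw rel 89.75 F [ 1.4 -0.   0.7] 0.01575009387024812
```

View pics/d4.png

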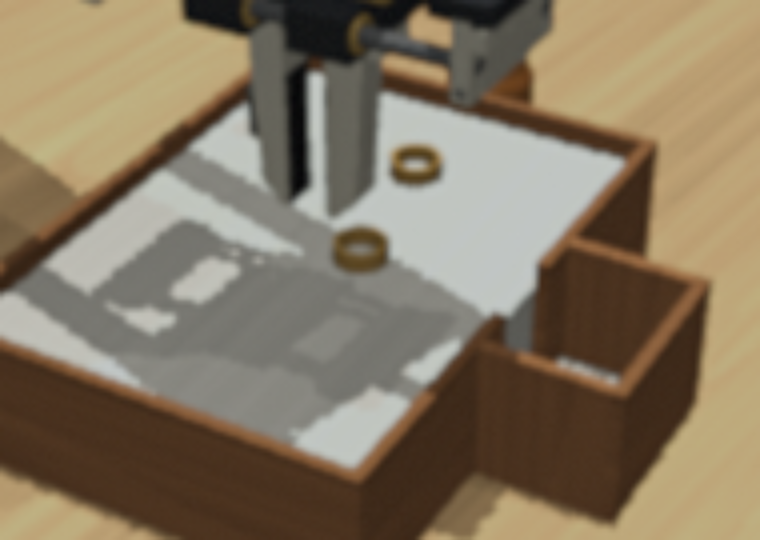

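Ring c is now at about (360,249) in the crop and ring a at (416,163), unmoved. I'll convert both to tray coordinates.

Run:
```python
from h import *
s=read_camera("scene");p=np.load("tray.npy")
R=np.array([[np.cos(p[2]),-np.sin(p[2])],[np.sin(p[2]),np.cos(p[2])]])
for u in [(360,249),(416,163)]:
    w=ray(s,(u[0]/4+229.6,u[1]/4+164.6),.06);print((R.T@(w[:2]-p[:2])*1000).round(1))
```

```text
[-16.6   1.1]
[-29.9  76.5]
```

```bash
python3 -m inch '[-37,31,0,-7,17, -37,31,0,-14,17, -37,31,0,-21,17, -37,31,0,-28,17, -37,31,0,-35,17, -37,31,0,-42,17, -37,31,0,-49,17, -37,31,0,-56,17, -37,31,0,-63,17, -37,31,0,-70,17]' >/dev/null
python3 -m inch '[0,0,0,-7,17, 0,0,0,-14,17, 0,0,0,-20,17, 0,0,0,-20,17, 0,0,0,-20,17]' >/dev/null; python3 tip.py
```

```text
t 8.7167 tray xy [-49.2   1.4] z 0.1015 yaw rel -0.0 F [ 0.7 -0.   1.3] 0.01556602025523454
```

```bash
python3 -m inch '[0,0,-20,0,17, 0,0,-35,0,17, 0,0,-41,0,17, 0,0,-44,0,17, 0,0,-44,0,17, 0,0,-44,0,17]'>/dev/null; python3 tip.py
python3 -m inch '[13.9,1.8,0,0,17, 20.8,2.7,0,0,17, 27.8,3.5,0,0,17, 34.8,4.2,0,0,17, 41.8,5,0,0,17, 48.7,5.7,0,0,17, 55.6,6.5,0,0,17, 62.6,7.2,0,0,17, 69.5,8.1,0,0,17, 76.5,9,0,0,17]' >/dev/null
python3 -m inch '[6.9,0.9,0,0,17, 13.9,1.8,0,0,17, 22.8,3,0,0,17, 22.8,3,0,0,17, 22.8,3,0,0,17]'>/dev/null; python3 tip.py
python3 -m inch '[-10,-1,0,0,17, -20,-3,0,0,17, -30,-4,0,0,17, -30,-4,25,0,17, -30,-4,45,0,17, -30,-4,45,0,17]'
python3 - <<'E'
from h import *
b=read_camera("scene")["image"][165:300,230:420]
cv2.imwrite("pics/d5.png",cv2.resize(b,(760,540)))
E
```

```text
t 9.2167 tray xy [-48.1   1.5] z 0.0591 yaw rel -0.12 F [ 0.2 -0.7  0.3] 0.015841905068041066
t 10.4667 tray xy [51.5  0.5] z 0.0583 yaw rel -0.17 F [-2.3 -0.8  1.3] 0.015562641198440209
t: 10.97
tool_pos: [0.5822, 0.0101, 0.1086]
orientation: [3.134, 0.201, 0.012]
force: [1.3, -0.2, 0.9]
opening: 0.016
gripper_force: 0.0
```

View pics/d5.png

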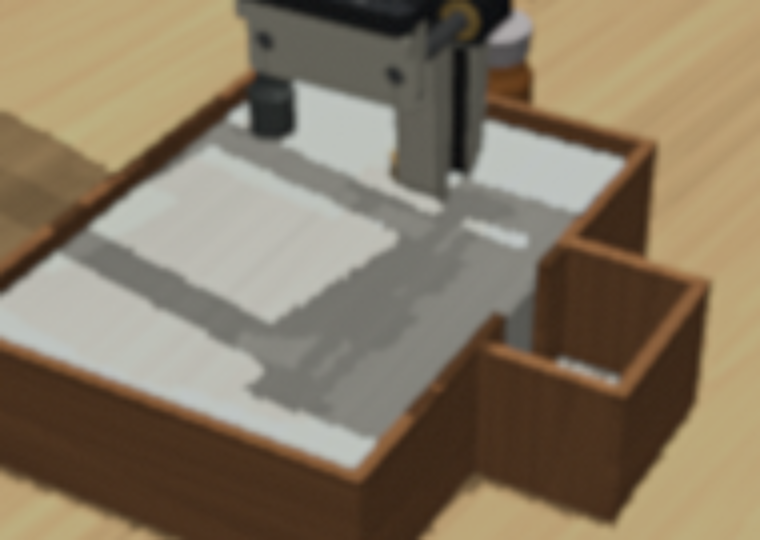

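Ring c is gone through the gate as well, and the punch still stands at about (271,108) in the crop. Ring a is hidden behind the finger. Next I'll go to its outer side, turned 90°.

```bash
python3 -m inch '[-66,97,0,7,17, -66,97,0,14,17, -66,97,0,21,17, -66,97,0,28,17, -66,97,0,35,17, -66,97,0,42,17, -66,97,0,49,17, -66,97,0,56,17, -66,97,0,63,17, -66,97,0,70,17]' >/dev/null
python3 -m inch '[0,0,0,7,17, 0,0,0,14,17, 0,0,0,20,17, 0,0,0,20,17, 0,0,0,20,17]' >/dev/null; python3 tip.py
python3 - <<'E'
from h import *
b=read_camera("scene")["image"][145:280,230:420]
cv2.imwrite("pics/d6.png",cv2.resize(b,(760,540)))
E
```

```text
t 12.2667 tray xy [-31.9 105.4] z 0.1028 yaw rel 89.64 F [-0.2  0.7  0.6] 0.015807362569584052
```

View pics/d6.png

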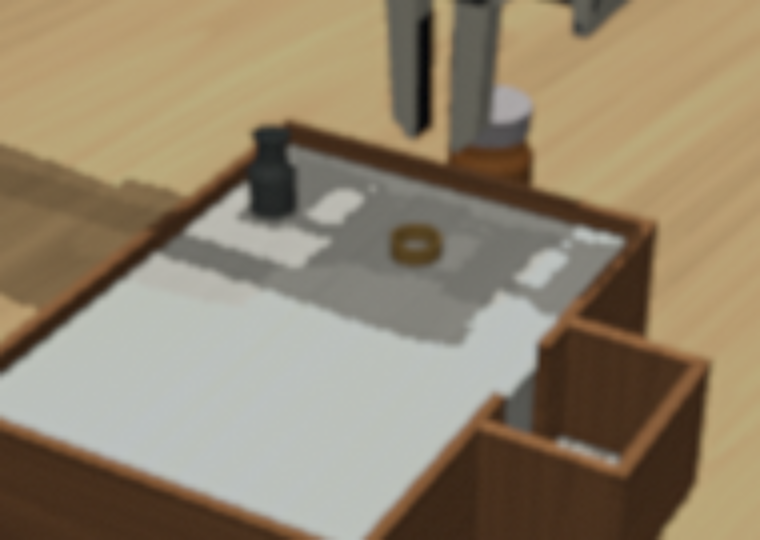

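Ring a is at about (416,245) in the crop with the fingers above and outside it; the punch is well clear. I'll descend and push in -y with the rear side of the fingers.

```bash
python3 -m inch '[2,0,-20,0,17, 2,0,-35,0,17, 2,0,-42,0,17, 2,0,-45,0,17, 2,0,-45,0,17, 2,0,-45,0,17]' >/dev/null; python3 tip.py
python3 -m inch '[1.6,-11.9,0,0,17, 2.5,-18.8,0,0,17, 3.4,-25.8,0,0,17, 4.3,-32.7,0,0,17, 5.2,-39.7,0,0,17, 6.2,-46.6,0,0,17, 7.1,-53.5,0,0,17, 8,-60.5,0,0,17, 8.9,-67.4,0,0,17, 9.8,-74.4,0,0,17]' >/dev/null
python3 -m inch '[0.9,-6.9,0,0,17, 1.7,-12.9,0,0,17, 1.7,-12.9,0,0,17, 1.7,-12.9,0,0,17, 1,-5,0,0,17, 0,4,0,0,17, 0,4,25,0,17, 0,4,45,0,17, 0,4,45,0,17, 0,4,45,0,17]' >/dev/null; python3 tip.py
python3 - <<'E'
from h import *
b=read_camera("scene")["image"][145:280,230:420]
cv2.imwrite("pics/d7.png",cv2.resize(b,(760,540)))
E
```

```text
t 12.8167 tray xy [-29.1 105.1] z 0.0591 yaw rel 89.78 F [-0.3 -0.3  0.4] 0.01609909178606547
t 14.4833 tray xy [-27.7  35. ] z 0.1051 yaw rel 89.89 F [ 0.4 -0.   0.2] 0.015767124823409726
```

View pics/d7.png

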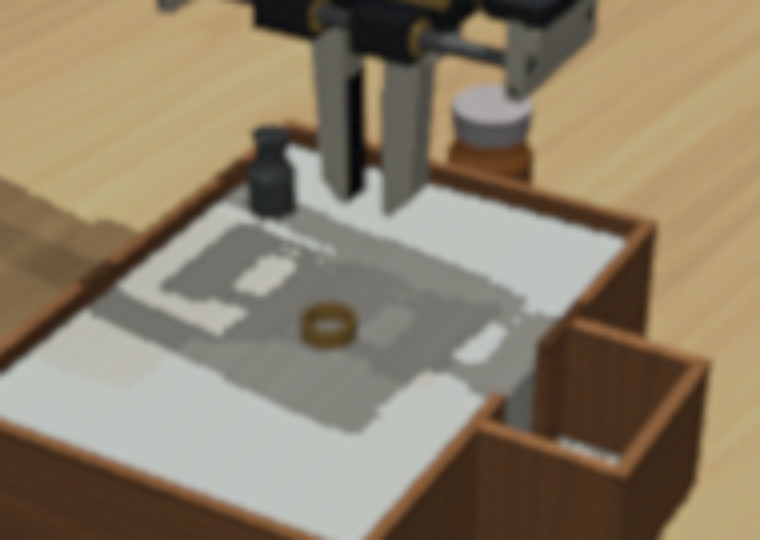

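Ring a is at about (329,326) in the crop, near the centreline. That was my tenth and last picture, so from here I check by numbers with a brass colour blob.

```bash
cat > brass.py <<'E'
from h import *
s=read_camera("scene");p=np.load("tray.npy");im=s["image"]
R=np.array([[np.cos(p[2]),-np.sin(p[2])],[np.sin(p[2]),np.cos(p[2])]])
def loc(u):
    w=ray(s,u,.06);return (R.T@(w[:2]-p[:2])*1000).round(1)
if __name__=="__main__":
    C=[(-.133,-.133),(.059,-.133),(.059,.133),(-.133,.133)]
    q=proj(s,[[*(R@np.array(c)+p[:2]),.055] for c in C]);m=np.zeros(im.shape[:2],np.uint8);cv2.fillPoly(m,[q.round().astype(int)],1)
    h=cv2.cvtColor(im,cv2.COLOR_BGR2HSV);b=((h[...,0]>10)&(h[...,0]<32)&(h[...,1]>110)).astype(np.uint8)*m
    n,_,st,ce=cv2.connectedComponentsWithStats(cv2.morphologyEx(b,cv2.MORPH_CLOSE,np.ones((3,3))))
    for i in range(1,n):
        if st[i,4]>8: print("blob",st[i].tolist(),ce[i].round(1),loc((st[i,0]+(st[i,2]-1)/2,st[i,1]+(st[i,3]-1)/2)))
E
python3 brass.py; python3 -c "
from brass import *;print(loc((311.85,226.1)))"
```

```text
blob [365, 205, 25, 29, 88] [376.3 219.2] [61. 74.]
blob [306, 221, 13, 11, 99] [311.7 225.9] [-29.6  -3.2]
blob [218, 244, 138, 44, 595] [287.6 266.4] [  -7.5 -118.4]
[-29.6  -3.6]
```

```bash
python3 -m inch '[-26,-42,0,-7,17, -26,-42,0,-14,17, -26,-42,0,-21,17, -26,-42,0,-28,17, -26,-42,0,-35,17, -26,-42,0,-42,17, -26,-42,0,-49,17, -26,-42,0,-56,17, -26,-42,0,-63,17, -26,-42,0,-70,17]' >/dev/null
python3 -m inch '[0,0,0,-7,17, 0,0,0,-14,17, 0,0,0,-20,17, 0,0,0,-20,17, 0,0,0,-20,17, 0,0,0,-20,17]' >/dev/null; python3 tip.py; python3 brass.py
```

```text
t 15.9667 tray xy [-60.7  -4.1] z 0.103 yaw rel 0.04 F [-0.3  0.2  0.3] 0.01577148934480613
blob [365, 205, 25, 29, 88] [376.4 219.1] [61. 74.]
blob [306, 221, 13, 11, 98] [311.7 225.9] [-29.6  -3.2]
blob [218, 244, 138, 44, 593] [287.5 266.5] [  -7.5 -118.4]
```

```bash
python3 -m inch '[0,0,-20,0,17, 0,0,-35,0,17, 0,0,-42,0,17, 0,0,-45,0,17, 0,0,-45,0,17, 0,0,-45,0,17]' >/dev/null; python3 tip.py
python3 -m inch '[11.9,1.6,0,0,17, 18.8,3,0,0,17, 25.6,4.4,0,0,17, 32.5,5.8,0,0,17, 39.4,7.2,0,0,17, 46.3,8.6,0,0,17, 53.1,10,0,0,17, 60,11.5,0,0,17, 66.9,12.9,0,0,17, 73.8,13.8,0,0,17]' >/dev/null; python3 brass.py
python3 -m inch '[6.9,0.9,0,0,17, 13.9,1.8,0,0,17, 20.8,2.7,0,0,17, 27.8,3.7,0,0,17, 36.7,4.8,0,0,17, 36.7,4.8,0,0,17, 36.7,4.8,0,0,17]' >/dev/null; python3 tip.py
python3 -m inch '[-10,-1,0,0,17, -20,-3,0,0,17, -30,-4,0,0,17, -30,-4,25,0,17, -30,-4,55,0,17, -60,-8,90,0,17, -60,-8,90,0,17, -60,-8,90,0,17]' >/dev/null; python3 brass.py; python3 tip.py
```

```text
t 16.5167 tray xy [-59.9  -4.3] z 0.0592 yaw rel -0.14 F [-0.9 -0.1 -0. ] 0.015714352395215986
blob [334, 191, 11, 12, 50] [339.7 196.4] [-36.5 110.4]
blob [365, 205, 25, 29, 87] [376.6 218.8] [61. 74.]
blob [337, 229, 14, 12, 108] [343.3 234.9] [31.   1.1]
blob [218, 244, 138, 44, 604] [288.3 266.4] [  -7.5 -118.4]
t 17.9833 tray xy [51.3 -0.2] z 0.0581 yaw rel -0.17 F [-4.5 -0.2  1.8] 0.015899233653141213
blob [365, 205, 25, 29, 88] [376.4 219.1] [61. 74.]
blob [218, 244, 138, 44, 594] [287.5 266.5] [  -7.5 -118.4]
t 18.7 tray xy [-7.8 -0.6] z 0.15 yaw rel -0.19 F [ 0.2 -0.   0.4] 0.016196588018764033
```

```bash
python3 -m inch '[-60,-300,60,0,17, -60,-300,60,0,17, -60,-300,60,0,17, -60,-300,60,0,17, -60,-300,60,0,17, -60,-300,60,0,17, -60,-300,60,0,17, -60,-300,60,0,17, -60,-300,60,0,17, -60,-300,60,0,17]' >/dev/null
python3 tip.py
python3 - <<'E'
from h import *
s=read_camera("top");im=s["image"];h=cv2.cvtColor(im,cv2.COLOR_BGR2HSV);p=np.load("tray.npy")
R=np.array([[np.cos(p[2]),-np.sin(p[2])],[np.sin(p[2]),np.cos(p[2])]])
b=((h[...,0]>12)&(h[...,0]<32)&(h[...,1]>90)).astype(np.uint8)
for r in range(168,218): print(r,''.join('#' if b[r,c] else '.' for c in range(286,350)))
b[:, :]*=1
n,_,st,ce=cv2.connectedComponentsWithStats(b)
for i in range(1,n):
    if 20<st[i,4]<200 and 240<ce[i][0]<420 and 165<ce[i][1]<330:
        for z in (.01,.06):
            w=ray(s,ce[i],z);print(st[i].tolist(),z,(R.T@(w[:2]-p[:2])*1000).round(1))
w=ray(s,(290,313.7),.096)
d=(h[...,2]<60)[300:328,276:304];print("punch dark",d.sum(),np.argwhere(d).mean(0)+[300,276])
E
```

```text
t 19.5333 tray xy [-108.1 -290.6] z 0.2067 yaw rel -0.32 F [-0.6  0.8 -0.2] 0.01597331810999786
168 ##########################........................#....#########
169 ###################......................#..###....#...#########
170 #############......................###..#.#.............########
171 ######.....................##..#..#....#..####..........########
172 ##.................##.#.#.#..#.#..#.###..###.##..#......########
173 ###..........##.##...#....##.....#...###......#...#.....########
174 ###......#.###..##.#..#..####....#....#.###..#..#.#.#...########
175 ###....##.#......##..##.##.#......##.##....##.##.#.......#######
176 ###...#.#.##.###...#.......#..##.#...##.##.......#.......#######
177 ###....#...##.##.......#..##.#.#.....#...#.#.##.#..##....#######
178 ###.......#.##......###.#..##.#..#.##..##.#..............#######
179 ###.....#...#...#....#####......#.....##..#..............#######
180 ####.....##.#..#..##.#.....#.#.#.#.......................#######
181 ###.....#...#..######...#.....#...........................######
182 ####...##..#.#....###.............
[... 2282 characters left out ...]
.........................
216 ................................................................
217 ................................................................
[321, 169, 16, 10, 43] 0.01 [135.4 -24.9]
[321, 169, 16, 10, 43] 0.06 [119.3 -22.4]
[310, 171, 8, 8, 23] 0.01 [136.9   1.8]
[310, 171, 8, 8, 23] 0.06 [120.8   2.9]
[292, 173, 10, 11, 31] 0.01 [137.6  31.2]
[292, 173, 10, 11, 31] 0.06 [121.4  30.7]
[370, 174, 10, 9, 65] 0.01 [ 114.1 -106.4]
[370, 174, 10, 9, 65] 0.06 [ 99.2 -99.5]
[301, 177, 11, 6, 24] 0.01 [130.   16.9]
[301, 177, 11, 6, 24] 0.06 [114.2  17.1]
[312, 189, 18, 21, 177] 0.01 [87.2 -2.3]
[312, 189, 18, 21, 177] 0.06 [73.8 -1. ]
punch dark 178 [314.3258427 290.1011236]
```

Run:
```python
from h import *
p=np.load("tray.npy")
R=np.array([[np.cos(p[2]),-np.sin(p[2])],[np.sin(p[2]),np.cos(p[2])]])
T=lambda x,y,z:[*(R@np.array([x,y])/1000+p[:2]),z/1000]
s=read_camera("top")
print("edge",proj(s,[T(60,20,55),T(60,0,55),T(60,-20,55)]).round(1).tolist())
print("wall foot",proj(s,[T(60,0,5),T(73,0,5),T(73,0,15),T(73,0,25),T(66,0,40)]).round(1).tolist())
im=s["image"]
for r in range(187,214,1): print(r,' '.join('%3d'%(int(im[r,c,2])-int(im[r,c,0])) for c in range(310,333)))
c=read_camera("scene");print("scene edge",proj(c,[T(60,20,55),T(60,-20,55),T(66,-20,67),T(66,20,67)]).round(1).tolist())
g=c["image"]
for r in range(220,262,2): print(r,' '.join('%3d'%(int(g[r,x,2])-int(g[r,x,0])) for x in range(348,374)))
```

```text
edge [[309.1, 211.1], [320.7, 209.2], [332.3, 207.4]]
wall foot [[321.1, 216.0], [320.0, 209.1], [319.9, 207.7], [319.8, 206.3], [320.3, 208.0]]
187  -3  -4  -3  -1  -5  -3  -4  -4  -3  -3  -3  -5  -1  -1  -3  -1  -3  -3  -8  -9  -7  -6  -6
188  -4  -8  -5  -3  -5  -4  -4  -4  -4  -5  -6  -6  -8  -7  -8  -8  -7  -6  -4  -7  -5  -9  -7
189  -3  -1  -3  -5  -6 -10  10  17  36  42  17  -5  -8  -8  -8  -6  -6  -6  -6  -7  -5  -7  -6
190  -8  -6  -6  -9 -10  31  78  84  83  84  84  70  47  -1  -8  -6  -6  -8  -5  -6  -7  -8  -7
191  -6  -9  -8  28  79  84  52  17  11   9  26  59  84  48  -2 -10  -6  -7  -7  -6  -5  -4  -5
192  -6  -8 -10  67  71  28   7  10  10   9  10   7  36  79  50  -4  -9  -6  -7  -5  -6  -5  -9
193  -8  -8  43  81  33   9  -7  -8  -7  -7  -8 -10   1  35  83  25  -5  -6  -4  -7  -6  -5  -6
194  -9   9  72  64  18  -5  -7  -6  -8  -8  -8  -5 -10   1  77  48  -2  -9  -5  -6  -7  -7  -7
195  -8   5  69  47  -6  -9  -7  -7  -7  -4  -8  -8  -7  -6  61  72  -3  -8  -6  -6  -6  -5  -4
196  -6   8  70  43  -8  -9  -7  -7  -6  -8  -7  -7  -7 -12  37  87   3  -6  -4  -6  -8  -7
[... 3280 characters left out ...]
   6  13  33  44  42  38  36  37  35  36  40  42  43
250  75  81  79  77  72  68  58  42  25  29  49  63  69  67  63  60  62  58  48  39  35  35  38  39  43  42
252  67  58  63  74  79  80  82  84  83  85  89  91  91  84  67  53  49  53  56  49  37  34  39  42  43  43
254  41  36  41  43  43  46  52  59  63  70  75  79  81  83  81  78  72  67  68  63  44  22  13  14  22  29
256  36  41  44  43  42  42  43  42  40  42  42  44  53  57  66  73  77  78  84  86  78  52  32  25  24  15
258  37  40  43  45  44  42  43  44  42  40  41  42  43  40  41  40  42  45  53  61  66  74  78  77  71  63
260  36  39  42  43  42  41  44  42  42  42  43  41  41  43  42  42  42  41  43  44  41  42  40  45  50  56
```

All the brass in the pocket is cut off exactly at the floor edge in the top view. The scene camera shows none above the edge, so all three rings lie in the well. The punch is unmoved, so I'll hand in.

```bash
python3 -c "
from plant import job;print(job.close_job())"
```

```text
the job is handed in; nothing more can be done
None
```

I pushed all three brass rings one at a time through the gate into the catch pocket and handed the job in at about 20 s. The last images show all three below the tray floor and the punch unmoved; the jar and hammer got no final check, and the hand-in call returned no verdict.

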